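# Set the laser iris to the orange mark and lock it

## Robot

A 6-joint arm with a two-finger parallel gripper is mounted at the origin on the work surface. World frame = base frame: x ahead of the robot, y to its left, z up, the work surface at z = 0. Lengths are in mm, angles in degrees, forces in N, time in s.
With the tool pointing down it reaches from about 350 to 850 mm from the base axis. Payload 8.1 kg.
Tool frame: the origin (TCP) lies at the very end of the fingers, on their centre line; the grasp point (between the pads) lies 19 mm behind it; z points along the fingers, y is the line along which they close (so a half turn about z gives the same grasp; the last joint's range is limited). The gripper opens to 85 mm and grips with 20 to 120 N. Pads are 22 mm wide; open, the fingers measure 114 mm over their backs; the gripper's body (76 mm by 85 mm) begins 54 mm behind the grasp point. The pads swing forward as they close: fully open they stand 13 mm farther back than shut.
Start: joints at [59.278, 7.471, 85.268, -0, 87.261, -4.893], TCP at [261.392, 540.074, 231.292] pointing down, gripper open.
Joint ranges: [-169.43, 169.43], [-51.17, 129.36], [1.28, 143.12], [-76.62, 256.62], [0, 156.53], [-152.29, 152.29]. Speed limits (degrees/s): [136.94, 136.94, 159.86, 180, 180, 180].

## Interface

Orientations are given as [roll, pitch, yaw] about the fixed x, y, z axes, in that order (R = Rz(yaw) Ry(pitch) Rx(roll)).
In Python, from bench import r gives the robot as it stands.
- The arm moves only by the shell command python3 -m jog 'ROWS' [FORCE]. ROWS is JSON, a list of rows, each a list of 7 numbers: the turn, a rotation vector about the tool's x, y, z in degrees, then the shift along the tool's x, y, z in mm, then the closure, from -1 (fully open) to 1 (shut), so that 0 is half open. A call has 1 to 5 rows; each row shifts and turns the commanded pose from where the row before left it, along the tool's axes as they then stand; what a row does not reach is not made up. A row lasts 1/10 s, in which the tool goes at most 50 mm and 8.59 degrees, less where a joint would pass 70% of its speed; a pose out of reach is approached as far as the arm can. A call is refused whole if a number of a shift passes 50 or a number of a turn 8.59, either way. A call with a gripper value outside its range is refused whole. The fingers move at their own pace and stop on an object; FORCE is the grip in N (left out, the last holds). Time passes only in rows, so rows that do not move let the fingers close. It gives the time, the measured TCP pose, the force, the opening and the grip force at its end, in the units of the state.
- r.sense(): the state, without advancing time (a new reading comes with each control period).
- r.snapshot(name): name is "scene" or "top" or "wrist"; returns a dict with "pixels" (400x640x3 uint8, red, green, blue), "fx", "fy", "cx", "cy" (pixels), "world_to_cam" (4x4, takes a point from world to camera coordinates); the wrist camera has in their place "hand_eye" (4x4, takes a point from camera to tool coordinates, whose origin is the TCP and whose axes are the flange's). Camera axes: x right, y up, looking along -z (the intrinsics and any distortion apply to the point x, -y, -z); pixel columns grow to the right and rows downward; lengths in mm; the calibration is good to about 2 mm. A picture is of the moment at which its call begins: read the wrist's pose just before it. There is no depth.
- r.hand_in(): hands the job in; it is judged then, once.
The state is a dict: "time": time; "joint_pos": joint angles; "qd": joint speeds; "joint_efforts": joint torques, N m; "tool_pos": TCP position; "tcp_rot": TCP orientation; "ft_force": force on the tool from outside, world axes, zero at the start; "wrist_torque": the same for the moment, N m; "finger_gap": finger opening in mm; "grip_force": force on a finger pad.
Only numpy, scipy, OpenCV 4.12 (cv2) and the standard library are available. Lean on these libraries where they do the work, as an engineer would, in place of code of your own. Each camera call takes 0.05 s, during which the arm holds its last target. There are 200 camera calls.

## Task

Gently push the post of the iris ring's red-tipped lever around its arc until the red pointer stands at the orange rider on the scale, then push the blue lock lever all the way round anticlockwise to its stop, leaving the pointer on the mark. Only push with the fingertips: do not pinch anything, do not lift or shove the mount, and leave everything else where it is.

Things in the scene. Friction and masses are not known exactly. Their poses are not given: they have to be found in the camera images.
- iris (a joint): the black knurled iris ring (100 mm diameter) turning about the vertical axis of the mount, rad. 0 = lever along the mount's -x and pointer along its +x; grows anticlockwise seen from above; range -1.1 to 1.1. Plain friction, no spring: 1.5 N at the lever's post turns it and it stays where left. Starts between -0.9 and -0.4, so it has to be pushed anticlockwise
- lever_post (a point): upright steel post (12 mm diameter) near the outer end of the ring's lever (a flat steel arm 10 mm wide), 97 mm from the ring's axis, on the side opposite the pointer. This point is on the post's axis, 25 mm above the middle of the arm, half way up the post's free length; a red ball (18 mm diameter) tops the post, its centre 16 mm above this point. The post is pushed sideways
- pointer (a point): tip of the ring's red pointer, 70 mm from the ring's axis, just above the white scale with black tick marks (every 10 degrees, +-60 degrees about the mount's +x)
- rider_mark (a point): inner tip of the orange setting rider (10 mm wide) clipped on the rim of the scale, 70 mm from the ring's axis, on the middle of its width: when the pointer is on the mark the two points coincide. The rider's angle in the mount lies between -0.05 and 0.75 rad, in the same sense and with the same zero as joint iris. It sits tight on the rim and must stay where it is
- mount: the free-standing iris mount, about 3 kg, not bolted down: dark foot 150 x 270 x 12 mm, aluminium drum 160 mm diameter up to 40 mm, ring up to 59 mm. Origin at the centre of the foot's underside, which is also on the ring's axis; z up, x towards the middle of the scale. Its underside stands 12 mm above the table on an aluminium plate. A hard push sideways slides it
- lock (a joint): the blue lock lever, rad: 0 = fully open, lever along the mount's -y; grows anticlockwise seen from above; 1.25 = locked, against its stop (short steel pin). Starts between 0 and 0.35. Plain friction, no spring: 1.6 N at its post turns it. It does not hold the ring physically, so the ring can still be knocked off its mark
- lock_pivot (a point): pivot of the lock lever, on its vertical axis, at the height of its arm (47 mm above the foot's underside), at 20, -105 mm in the mount's x, y
- lock_post (a point): upright steel post (12 mm diameter) at the end of the lock lever, 50 mm from its pivot. This point is on the post's axis, 25 mm above the middle of the arm; a blue ball (18 mm diameter) tops it, its centre 16 mm above this point
- knob_a: bystander: black star-shaped clamp knob, 40 mm across, 24 mm high, loose on the plate. Origin at the centre of its underside
- knob_b: bystander: second black star clamp knob, same as knob_a. Origin at the centre of its underside
- tags: bystander: stack of black tag blanks, 54 x 86 x 12 mm. Origin at the centre of its underside
- cleaner: bystander: white lens-cleaner bottle with blue cap, 48 mm diameter, 120 mm high. Origin at the centre of its underside
- driver: bystander: screwdriver with yellow handle lying down, 170 mm long, its axis is its x
- tray_cup: bystander: grey cup, 64 mm diameter, 50 mm high. Origin at the centre of its underside
- swab_jar: bystander: clear jar with black cap, 60 mm diameter, 70 mm high. Origin at the centre of its underside

How it is judged:
By the outcome, as a careful person would: the job done as asked, in the order asked, and still so for the second after the job is handed in, with the robot touching nothing.
It also fails if it takes over 54 s, if anything falls off the work surface, if the arm or the gripper's body presses on something with over 40 N, if the wrist force passes 120 N, or if a joint passes its speed limit or range.

## Working session

There is one attempt and no reset: what is moved stays moved. The work goes in short steps, Python scripts to look and compute and a shell command to move; the robot and the scene stay as the last step left them, time stands still between calls to the robot, and variables do not carry over. Pictures are saved under pics/ and viewed, at most 10 in all, crops included, and the job is handed in when it is done.

```bash
mkdir -p pics; ls; python3 - <<'E'
from bench import r
import cv2,numpy as np
s=r.sense();print(s)
for n in("scene","top"):
    d=r.snapshot(n);cv2.imwrite(f"pics/{n}0.png",d["pixels"][:,:,::-1]);np.savez(f"{n}0.npz",**d);print({k:v for k,v in d.items() if k!="pixels"})
E
```

```text
pics
{'time': 0.0, 'joint_pos': array([ 5.92767427e+01,  7.51559127e+00,  8.53295136e+01, -2.71817918e-03,
        8.72617953e+01, -4.89198519e+00]), 'qd': array([ 0.04450513,  0.02915512, -0.03681205,  0.08405818, -0.03332385,
       -0.0687061 ]), 'joint_efforts': array([ 1.96940755e-04, -5.69397819e+01, -5.00553310e+01, -1.64067392e-04,
        1.45830342e-02,  2.80590314e-05]), 'tool_pos': array([261.13452381, 539.57733286, 230.23715392]), 'tcp_rot': array([-1.79893258e+02, -6.41123791e-03,  1.54168854e+02]), 'ft_force': array([ 0.0221757 ,  0.37041405, -0.39859401]), 'wrist_torque': array([ 0.02345639,  0.04890887, -0.00095106]), 'grip_force': 0.0, 'finger_gap': 85.45524986739254}
{'fx': 385.55605148512603, 'fy': 385.55605148512603, 'cx': 321.43881934485773, 'cy': 196.43477872025352, 'world_to_cam': array([[ 8.81730869e-01,  4.71629417e-01, -1.07874373e-02,
        -4.23643849e+02],
       [-3.82385766e-01,  7.27904234e-01,  5.69154242e-01,
         1.47331962e+02],
       [ 2.76282105e-01, -4.97715902e-01,  8.22160009e-01,
        -1.53958812e+03],
       [ 0.00000000e+00,  0.00000000e+00,  0.00000000e+00,
         1.00000000e+00]])}
{'fx': 504.8275607836467, 'fy': 504.8275607836467, 'cx': 327.43452939679605, 'cy': 197.11631991624338, 'world_to_cam': array([[-2.01855064e-02, -9.99793027e-01, -2.53922378e-03,
        -2.97617978e+00],
       [ 9.95131363e-01, -2.03363135e-02,  9.64365360e-02,
        -4.81755623e+02],
       [-9.64682148e-02, -5.80240900e-04,  9.95335897e-01,
        -1.45491553e+03],
       [ 0.00000000e+00,  0.00000000e+00,  0.00000000e+00,
         1.00000000e+00]])}
```

View pics/top0.png

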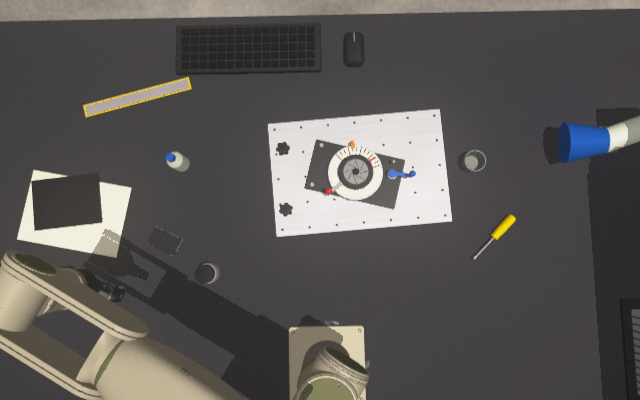

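View pics/scene0.png

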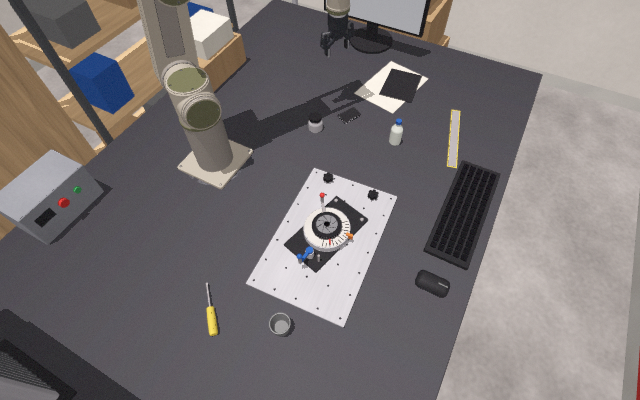

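The top view shows the red ball at about (328,191), the blue ball at (412,173), the orange rider at (352,144) and the ring centre at (355,172). The scene view shows the red ball at about (322,195), the blue lever at (303,257) and the rider at (349,237).

```bash
cat > h.py <<'E'
import numpy as np,cv2
from scipy.spatial.transform import Rotation as R
def cam(d,s=None):
    if "world_to_cam" in d: return np.linalg.inv(d["world_to_cam"])
    T=np.eye(4);T[:3,:3]=R.from_euler("xyz",s["tcp_rot"],degrees=True).as_matrix();T[:3,3]=s["tool_pos"]
    return T@d["hand_eye"]
def ray(d,C,u,v):
    p=C[:3,:3]@np.array([(u-d["cx"])/d["fx"],-(v-d["cy"])/d["fy"],-1.]);return C[:3,3],p/np.linalg.norm(p)
def plane(d,C,u,v,z):
    o,p=ray(d,C,u,v);return o+p*(z-o[2])/p[2]
def tri(*rs):
    A=0;b=0
    for o,p in rs:
        M=np.eye(3)-np.outer(p,p);A=A+M;b=b+M@o
    x=np.linalg.solve(A,b);return x,[np.linalg.norm(np.cross(x-o,p)) for o,p in rs]
def blobs(px,col,box=None,amin=6):
    h,s,v=cv2.split(cv2.cvtColor(px,cv2.COLOR_RGB2HSV)); h=h.astype(int)
    hm={"red":(h<6)|(h>172),"orange":(h>=8)&(h<20),"blue":(h>100)&(h<125)}[col]
    m=(hm&(s>140)&(v>70)).astype(np.uint8)
    n,l,st,c=cv2.connectedComponentsWithStats(m)
    return [(c[i].round(1).tolist(),st[i].tolist()) for i in range(1,n) if st[i,4]>=amin and (box is None or (box[0]<c[i][0]<box[2] and box[1]<c[i][1]<box[3]))]
E
python3 - <<'E'
from h import *
t=dict(np.load("top0.npz"));s=dict(np.load("scene0.npz"))
for c in("red","orange","blue"):
    print(c,blobs(t["pixels"],c,(260,100,460,240),3),blobs(s["pixels"],c,(240,160,400,330),3))
Ct,Cs=cam(t),cam(s)
print(plane(t,Ct,355,172,71),plane(t,Ct,328,191,95),plane(t,Ct,412,173,100),plane(t,Ct,392,174,62),plane(t,Ct,352,144,55))
print(tri(ray(t,Ct,328,191),ray(s,Cs,322,195)))
E
```

```text
red [([371.2, 159.0], [370, 158, 4, 3, 5]), ([328.5, 190.8], [326, 188, 6, 6, 28])] [([321.6, 194.9], [320, 193, 4, 5, 17]), ([329.0, 240.5], [329, 239, 1, 4, 4])]
orange [([352.0, 144.0], [351, 141, 3, 7, 21])] [([349.2, 235.2], [346, 233, 7, 6, 28])]
blue [([395.1, 173.4], [389, 170, 17, 7, 68]), ([412.1, 173.0], [410, 171, 5, 5, 20])] [([304.9, 253.2], [297, 246, 16, 16, 99])]
[547.1807266 -92.6851594  71.       ] [491.74514052 -14.72347822  95.        ] [ 536.86109222 -249.81474977  100.        ] [ 540.54087941 -198.92568934   62.        ] [631.4831515  -86.97646017  55.        ]
(array([491.48571264, -14.62453493,  98.59887832]), [np.float64(0.16373592141461288), np.float64(0.16373592141465657)])
```

Every check fits. The lever radius is 96 mm against 97 given. The mount yaw is about -14°, the iris about -40°, the rider about +18° and the lock about 10°. Next I bring the wrist camera over the mount with the fingers shut.

```bash
A='[[0,0,0,-36,-30,-8,1],[0,0,0,-36,-30,-8,1],[0,0,0,-36,-30,-8,1],[0,0,0,-36,-30,-8,1],[0,0,0,-36,-30,-8,1]]' ; unset A
python3 -m jog '[[0,0,0,-36,-30,-12,1],[0,0,0,-36,-30,-12,1],[0,0,0,-36,-30,-12,1],[0,0,0,-36,-30,-12,1],[0,0,0,-36,-30,-12,1]]' 20
python3 -m jog '[[0,0,0,-36,-30,-4,1],[0,0,0,-36,-30,-4,1],[0,0,0,-36,-30,-4,1],[0,0,0,-36,-30,-4,1],[0,0,0,-36,-30,-4,1]]'
python3 -m jog '[[0,0,0,-36,-30,-4,1],[0,0,0,-36,-30,-4,1],[0,0,0,-36,-30,-4,1],[0,0,0,-30,-26,0,1],[0,0,0,0,0,0,1]]'
python3 - <<'E'
from h import *
from bench import r
s=r.sense();d=r.snapshot("wrist");np.savez("w1.npz",**d,**{k:s[k] for k in("tcp_rot","tool_pos")})
cv2.imwrite("pics/w1.png",d["pixels"][:,:,::-1]);print(s["time"],s["tool_pos"],s["tcp_rot"],s["finger_gap"],d["hand_eye"],d["fx"],[k for k in d])
E
```

```text
time: 0.6
tool_pos: [358.2, 324.8, 291.3]
tcp_rot: [-180.0, -0.0, 154.2]
ft_force: [1.4, -0.5, -0.3]
finger_gap: 12.3
grip_force: 0.0
time: 1.1
tool_pos: [454.9, 111.3, 311.2]
tcp_rot: [-180.0, -0.0, 154.2]
ft_force: [1.9, 0.1, -0.3]
finger_gap: 0.3
grip_force: 0.0
time: 1.6
tool_pos: [529.1, -55.7, 322.1]
tcp_rot: [-179.9, -0.1, 153.9]
ft_force: [-0.0, 0.3, -0.3]
finger_gap: -0.2
grip_force: 0.0
1.6 [529.06104379 -55.73497798 322.12246896] [-1.79900206e+02 -5.16519054e-02  1.53894311e+02] -0.24723661570827443 [[ 1.03900622e-03  9.49473968e-01  3.13844076e-01  7.90393580e+01]
 [ 9.99999250e-01 -7.82762585e-04 -9.42483127e-04  3.47686220e-01]
 [-6.49197795e-04  3.13844819e-01 -9.49474069e-01 -1.43342746e+02]
 [ 0.00000000e+00  0.00000000e+00  0.00000000e+00  1.00000000e+00]] 299.8469724615065 ['pixels', 'fx', 'fy', 'cx', 'cy', 'hand_eye']
```

View pics/w1.png

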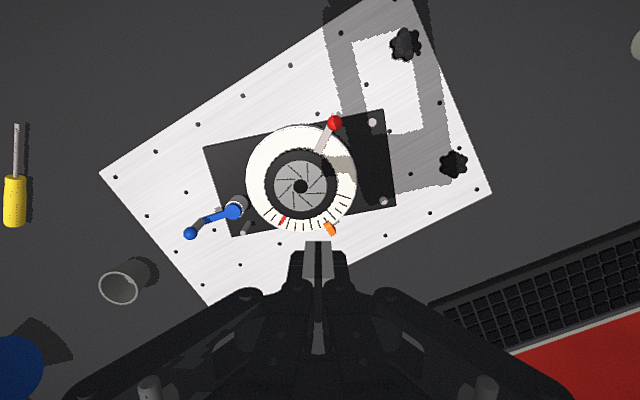

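The wrist view shows the iris hub at (301,186), the red ball at (334,123), the pointer at (281,221), the rider at (330,229), the blue ball at (190,233) and the lock pivot at (233,211).

```bash
cat > meas.py <<'E'
from h import *
def hub(d,C,g,z=71,rad=25):
    # white scale disc (outer circle) fit is less exact than the dark hub; refine: centroid of grey iris disc by ring's dark annulus
    pass
def angles(d,s,cx,cy,zp):
    """cx,cy: axis (world). angles in world deg of pointer, rider, ball from that axis"""
    C=cam(d,s);out={}
    for col in("red","orange","blue"):
        for c,st in blobs(d["pixels"],col,None,8):
            for z in((zp,) if col!="blue" else (100,)):
                p=plane(d,C,*c,z);v=p[:2]-[cx,cy];rr=np.hypot(*v)
                if rr<220: out[col,round(rr)]=(p[:2].round(1).tolist(),round(np.degrees(np.arctan2(v[1],v[0])),2),st,c)
    return out
E
python3 - <<'E'
from meas import *
z=np.load("w1.npz");d=dict(z);C=cam(d,d)
t=dict(np.load("top0.npz"));Ct=cam(t)
print("hub",plane(d,C,301,186,65),plane(d,C,301,186,71))
# dark ring contour -> ellipse
g=cv2.cvtColor(d["pixels"],cv2.COLOR_RGB2GRAY)
px=d["pixels"];hs=cv2.cvtColor(px,cv2.COLOR_RGB2HSV)
m=((hs[...,2]<75)).astype(np.uint8);m[:, :240]=0;m[:140]=0;m[:,360:]=0;m[235:]=0
cs,_=cv2.findContours(m,cv2.RETR_EXTERNAL,cv2.CHAIN_APPROX_NONE)
for c in cs:
    if cv2.contourArea(c)>1500:
        e=cv2.fitEllipse(cv2.convexHull(c));print(cv2.contourArea(c),e)
        print(plane(d,C,*e[0],71))
for c in("red","orange","blue"):print(c,blobs(px,c,(150,90,380,250),8))
b=plane(d,C,334,123,98);print(b)
print(tri(ray(d,C,*blobs(px,"red",(320,110,345,135),8)[0][0]),ray(t,Ct,328.5,190.8)))
for uv,zz in(((190,233),100),((233,211),62)):print(plane(d,C,*uv,zz))
cv2.imwrite("pics/w1c.png",cv2.resize(px[100:260,170:370,::-1],None,fx=3.75,fy=3.75,interpolation=cv2.INTER_CUBIC))
E
```

```text
hub [552.58877904 -92.88509301  65.        ] [551.17879367 -91.80040726  71.        ]
3894.5 ((300.47955322265625, 183.6078338623047), (71.37100219726562, 72.46261596679688), 92.58475494384766)
[547.83800338 -90.89274474  71.        ]
red [([334.3, 122.7], [327, 116, 15, 15, 178]), ([282.3, 219.5], [279, 216, 7, 9, 28])]
orange [([329.9, 228.0], [324, 221, 12, 15, 100])]
blue [([225.0, 213.5], [202, 203, 39, 21, 372]), ([190.0, 233.0], [184, 227, 13, 13, 131])]
[492.4013985  -15.91806897  98.        ]
(array([491.11489576, -15.84414777, 107.74188348]), [np.float64(0.34958798294228793), np.float64(0.34958798294219723)])
[ 537.48611048 -249.73767208  100.        ]
[ 543.69407564 -198.47006591   62.        ]
```

View pics/w1c.png

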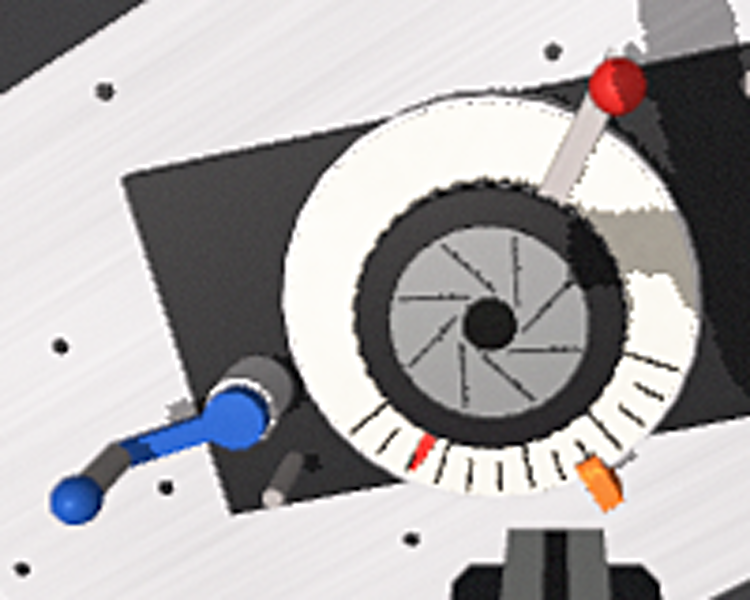

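Axis at about (548,-91.5) and lever at about 127° in the world. I'll turn the tool so its x axis is radial, tilted 12° so the tips lead in -y.

```bash
python3 -m jog '[[0,0,7,0,0,0,1],[0,0,7,0,0,0,1],[0,0,7,0,0,0,1],[0,0,6,0,0,0,1],[6,0,0,0,0,0,1]]'
python3 -m jog '[[6,0,0,0,0,0,1],[0,0,0,0,0,0,1]]'
cat >> h.py <<'E'
def go(s,target):
    Rm=R.from_euler("xyz",s["tcp_rot"],degrees=True).as_matrix();return Rm.T@(np.array(target)-s["tool_pos"])
E
python3 - <<'E'
from h import *
from bench import r
s=r.sense();print(s["tcp_rot"],s["tool_pos"]);a=go(s,[514.3,4.3,130]);print(a,go(s,[514.3,4.3,76])-a)
E
```

```text
time: 2.15
tool_pos: [527.2, -51.4, 324.1]
tcp_rot: [-174.0, 0.1, 126.9]
ft_force: [0.4, -0.6, -1.0]
finger_gap: -0.1
grip_force: 0.0
time: 2.35
tool_pos: [528.3, -49.0, 321.0]
tcp_rot: [-167.7, -0.2, 127.4]
ft_force: [-0.3, 0.3, -0.6]
finger_gap: 0.2
grip_force: 0.0
[-167.72135378   -0.18413306  127.36365642] [528.3330067  -49.0220392  320.99647292]
[ 50.28250593  61.37419411 182.27642662] [-0.17354102 11.48391726 52.76447221]
```

```bash
python3 -m jog '[[0,0,0,10,12,36.5,1],[0,0,0,10,12,36.5,1],[0,0,0,10,12,36.5,1],[0,0,0,10,12,36.5,1],[0,0,0,10,13,36,1]]'
python3 -m jog '[[0,0,0,0,4,18,1],[0,0,0,0,4,18,1],[0,0,0,0,3,17,1],[0,0,0,0,0,0,1],[0,0,0,0,0,0,1]]'
python3 - <<'E'
from meas import *
from bench import r
s=r.sense();d=r.snapshot("wrist");np.savez("w2.npz",**d,**{k:s[k] for k in("tcp_rot","tool_pos")})
cv2.imwrite("pics/w2.png",d["pixels"][:,:,::-1]);print(s["time"],s["tool_pos"],s["tcp_rot"],s["ft_force"])
for c in("red","orange"):print(c,blobs(d["pixels"],c,None,20))
E
```

```text
time: 2.85
tool_pos: [515.1, 2.8, 131.5]
tcp_rot: [-168.2, -0.0, 127.2]
ft_force: [1.2, 0.2, 0.1]
finger_gap: -0.2
grip_force: 0.0
time: 3.35
tool_pos: [515.1, 1.9, 79.0]
tcp_rot: [-168.1, -0.0, 127.2]
ft_force: [-0.3, -0.9, -0.2]
finger_gap: -0.1
grip_force: 0.0
3.35 [515.12591501   1.86962052  78.97096203] [-1.68071412e+02 -2.17579898e-02  1.27167139e+02] [-0.28212259 -0.85521482 -0.15147912]
red [([244.4, 270.6], [226, 252, 38, 38, 1087])]
orange []
```

View pics/w2.png

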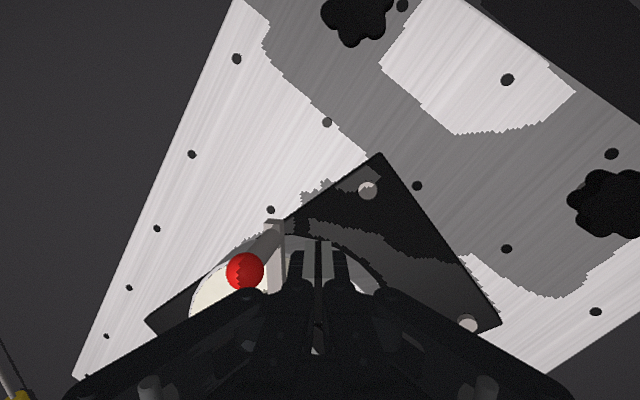

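The view shows the red ball at (244,271), on the -y side of the fingertips, with about a centimetre of clearance. The pointer is hidden from here.

```bash
python3 - <<'E'
from meas import *
z=np.load("w2.npz");d=dict(z);C=cam(d,d);w=dict(np.load("w1.npz"));t=dict(np.load("top0.npz"))
o,p=ray(d,C,244.4,270.6)
x,e=tri((o,p),ray(w,cam(w,w),334.3,122.7),ray(t,cam(t),328.5,190.8));print("ball",x,e)
g=x-d["tool_pos"];Rm=R.from_euler("xyz",d["tcp_rot"],degrees=True).as_matrix();print("in tool",Rm.T@g)
for a in((548,-91.5),):print(np.hypot(*(x[:2]-a)),np.degrees(np.arctan2(x[1]-a[1],x[0]-a[0])))
u=np.array([np.cos(np.radians(127.2)),np.sin(np.radians(127.2))]);tt=np.array([-u[1],u[0]])
print("radial,tang gap",g[:2]@u,g[:2]@tt)
# pointer tip / rider tip, world angle, z 60
C=cam(w,w)
for n,c in(("ptr",(418,467)),("rid",(588,464))):
    for zz in(52,56,60):
        q=plane(w,C,170+c[0]/3.75,100+c[1]/3.75,zz)[:2]-[548,-91.5];print(n,zz,np.hypot(*q),np.degrees(np.arctan2(q[1],q[0])))
E
```

```text
ball [491.36001304 -15.800092   103.68868083] [np.float64(0.32691956683201556), np.float64(0.45059762043054574), np.float64(0.31509256171344757)]
in tool [  0.28679079 -34.08297591 -18.06297217]
94.54398020582174 126.80447433006823
radial,tang gap 0.29438862339421473 29.613344490217084
ptr 52 74.99584130800396 -49.889639248049185
ptr 56 73.18737756760797 -50.061680807290124
ptr 60 71.3796071292422 -50.24243836548365
rid 52 77.05169881304884 3.1503095620333386
rid 56 75.48297459843432 3.7071238546500895
rid 60 73.92168148685795 4.287515760109591
```

```bash
python3 -m jog '[[0,0,0,0,-3.5,0.7,1],[0,0,0,0,-3.5,0.7,1],[0,0,0,0,-3,0.6,1],[0,0,0,0,-3,0.6,1],[0,0,0,0,-3,0.6,1]]'
python3 -m jog '[[0,-0.37,-1.73,0.4,-2.93,0.62,1],[0,-0.37,-1.73,0.4,-2.93,0.62,1],[0,-0.37,-1.73,0.4,-2.93,0.62,1],[0,-0.37,-1.73,0.4,-2.93,0.62,1],[0,-0.37,-1.73,0.4,-2.93,0.62,1]]'
cat > st.py <<'E'
from meas import *
from bench import r
s=r.sense();t=r.snapshot("top");C=cam(t)
d=r.snapshot("wrist");W=cam(d,s);A=np.array([549,-92.5])
print(s["time"],s["tool_pos"].round(1),s["tcp_rot"].round(1),s["ft_force"].round(1))
def pr(n,x):
    v=x[:2]-A;print(n,x.round(1),"r",np.hypot(*v).round(1),"ang",np.degrees(np.arctan2(v[1],v[0])).round(1))
for n,dd,CC,b in(("top",t,C,(300,140,400,240)),("wrist",d,W,None)):
    for c,st in blobs(dd["pixels"],"red",b,8): print(n,c,st);pr(" ball",plane(dd,CC,*c,103.7))
pr("tcp",s["tool_pos"])
E
python3 st.py
```

```text
time: 3.9
tool_pos: [502.5, -8.3, 78.9]
tcp_rot: [-168.0, 0.0, 127.2]
ft_force: [1.5, 2.3, 0.7]
finger_gap: -0.2
grip_force: 0.8
time: 4.4
tool_pos: [489.6, -16.7, 78.7]
tcp_rot: [-168.0, 0.0, 136.2]
ft_force: [2.0, 1.0, 0.4]
finger_gap: 0.1
grip_force: 0.7
4.4 [489.6 -16.7  78.7] [-168.     0.   136.2] [2.  1.  0.4]
wrist [269.1, 273.7] [251, 255, 37, 39, 1098]
 ball [477.2 -28.9 103.7] r 95.9 ang 138.4
tcp [489.6 -16.7  78.7] r 96.3 ang 128.1
```

The post is moving, with a force of about 2 N. Carrying on round the arc.

```bash
for i in 1; do
python3 -m jog '[[0,-0.37,-1.73,0.4,-2.93,0.62,1],[0,-0.37,-1.73,0.4,-2.93,0.62,1],[0,-0.37,-1.73,0.4,-2.93,0.62,1],[0,-0.37,-1.73,0.4,-2.93,0.62,1],[0,-0.37,-1.73,0.4,-2.93,0.62,1]]' | head -4
python3 -m jog '[[0,-0.37,-1.73,0.4,-2.93,0.62,1],[0,-0.37,-1.73,0.4,-2.93,0.62,1],[0,-0.37,-1.73,0.4,-2.93,0.62,1],[0,-0.37,-1.73,0.4,-2.93,0.62,1],[0,-0.37,-1.73,0.4,-2.93,0.62,1]]'| head -4
python3 -m jog '[[0,-0.37,-1.73,0.4,-2.93,0.62,1],[0,-0.37,-1.73,0.4,-2.93,0.62,1],[0,-0.37,-1.73,0.4,-2.93,0.62,1],[0,-0.37,-1.73,0.4,-2.93,0.62,1],[0,-0.37,-1.73,0.4,-2.93,0.62,1]]'| head -4
done; python3 st.py
```

```text
time: 5.0
tool_pos: [478.3, -26.8, 78.6]
tcp_rot: [-168.0, 0.0, 145.0]
ft_force: [1.4, 0.4, 0.1]
time: 5.5
tool_pos: [468.8, -38.5, 78.7]
tcp_rot: [-168.0, 0.0, 153.9]
ft_force: [0.9, 1.1, -0.4]
time: 6.0
tool_pos: [461.2, -51.5, 78.6]
tcp_rot: [-168.0, 0.0, 162.7]
ft_force: [2.0, 1.3, -0.6]
6.0 [461.2 -51.5  78.6] [-168.     0.   162.7] [ 2.   1.3 -0.6]
wrist [269.1, 274.4] [251, 256, 37, 39, 1071]
 ball [456.  -68.7 103.7] r 96.0 ang 165.7
tcp [461.2 -51.5  78.6] r 96.9 ang 155.0
```

```bash

python3 -m jog '[[0,-0.37,-1.73,0.4,-2.93,0.62,1],[0,-0.37,-1.73,0.4,-2.93,0.62,1],[0,-0.37,-1.73,0.4,-2.93,0.62,1],[0,-0.37,-1.73,0.4,-2.93,0.62,1],[0,-0.37,-1.73,0.4,-2.93,0.62,1]]' | head -4
python3 -m jog '[[0,-0.37,-1.73,0.4,-2.93,0.62,1],[0,0,0,0,0,0,1]]'| head -4
python3 st.py; python3 - <<'E'
from h import *
from bench import r
s=r.sense();p=s["tool_pos"];b=[p[0],p[1]+12,p[2]];c=[p[0],p[1]+12,140];e=[630,-100,140]
g=[go(s,q) for q in(b,c,e)];print(g[0],g[1]-g[0],g[2]-g[1])
E
```

```text
time: 6.6
tool_pos: [455.6, -65.4, 78.6]
tcp_rot: [-168.0, 0.0, 171.5]
ft_force: [1.7, 2.2, -0.0]
time: 6.8
tool_pos: [454.6, -68.4, 78.6]
tcp_rot: [-168.0, 0.0, 173.2]
ft_force: [0.8, -0.5, -0.2]
6.8 [454.6 -68.4  78.6] [-168.     0.   173.2] [ 0.8 -0.5 -0.2]
wrist [269.0, 274.7] [251, 257, 37, 38, 1056]
 ball [452.7 -86.6 103.7] r 96.5 ang 176.5
tcp [454.6 -68.4  78.6] r 97.4 ang 165.7
[ 1.44237745 11.65095972 -2.48489134] [-2.97152442e-02 -1.27944043e+01 -6.00066278e+01] [-179.28923823  -21.72313774    4.72051573]
```

```bash

python3 -m jog '[[0,0,0,1,11.6,-2.5,1],[0,0,0,0,-6.4,-30,1],[0,0,0,0,-6.4,-30,1],[0,0,0,-45,-5.4,1.2,1],[0,0,0,-45,-5.4,1.2,1]]' | head -4
python3 -m jog '[[0,0,0,-45,-5.4,1.2,1],[0,0,0,-45,-5.4,1.2,1],[0,0,0,0,0,0,1],[0,0,0,0,0,0,1]]'| head -4
cat > look.py <<'E'
import sys
from meas import *
from bench import r
s=r.sense();d=r.snapshot("wrist");np.savez(sys.argv[1]+".npz",**d,**{k:s[k] for k in("tcp_rot","tool_pos")})
cv2.imwrite(f"pics/{sys.argv[1]}.png",d["pixels"][:,:,::-1]);print(s["time"],s["tool_pos"].round(1),s["tcp_rot"].round(1),s["ft_force"].round(1))
for c in("red","orange","blue"):print(c,blobs(d["pixels"],c,None,15))
E
python3 look.py w3
```

```text
time: 7.4
tool_pos: [545.8, -77.3, 143.1]
tcp_rot: [-168.0, 0.4, 173.2]
ft_force: [0.2, 0.9, 1.6]
time: 7.8
tool_pos: [631.2, -99.0, 138.1]
tcp_rot: [-168.0, -0.1, 173.1]
ft_force: [-0.6, -0.2, 0.2]
7.8 [631.2 -99.  138.1] [-1.680e+02 -1.000e-01  1.731e+02] [-0.6 -0.2  0.2]
red [([339.2, 178.3], [336, 167, 7, 26, 138])]
orange [([356.2, 202.5], [348, 188, 17, 30, 388])]
blue [([186.2, 102.2], [144, 86, 73, 34, 1271]), ([97.2, 102.1], [83, 90, 31, 26, 593])]
```

View pics/w3.png

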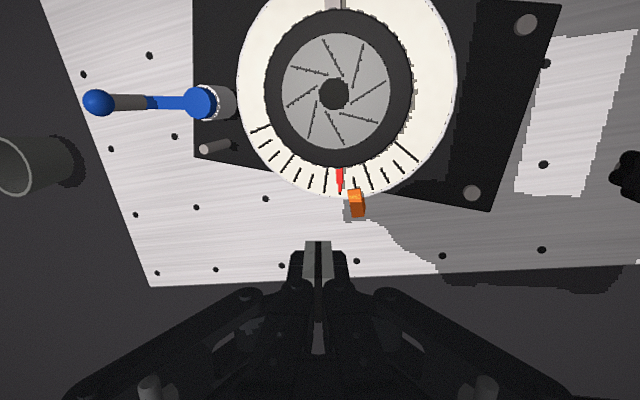

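The view shows the pointer tip at about (340,192) and the rider's inner edge at about (354,188), so the pointer is some 10 mm short. I'll zoom in for the exact remainder.

```bash
python3 - <<'E'
from meas import *
d=dict(np.load("w3.npz"));cv2.imwrite("pics/w3c.png",cv2.resize(d["pixels"][155:225,310:390,::-1],None,fx=8,fy=8,interpolation=cv2.INTER_NEAREST))
E
```

```text
(no output)
```

View pics/w3c.png

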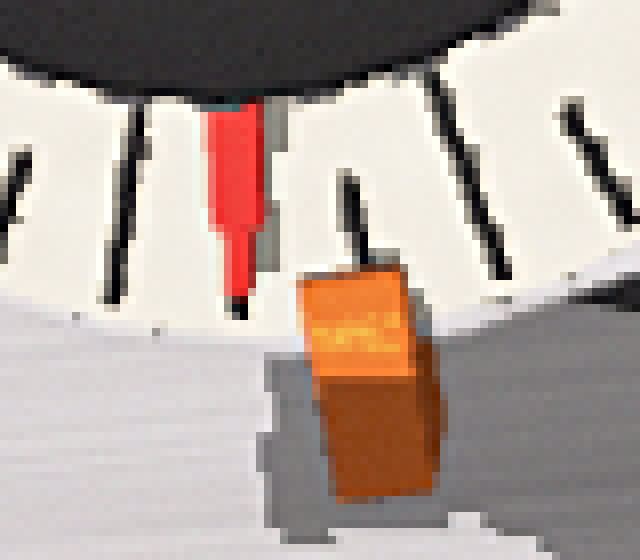

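```bash
python3 - <<'E'
from meas import *
d=dict(np.load("w3.npz"));C=cam(d,d);print("cam",C[:3,3])
f=lambda c,z:plane(d,C,310+(c[0]+.0)/8-.5,155+c[1]/8-.5,z)[:2]
# scale outer rim / ring circle -> axis from ellipse of dark ring
g=cv2.cvtColor(d["pixels"],cv2.COLOR_RGB2GRAY);m=((g<70)).astype(np.uint8);m[:,:262]=0;m[:,414:]=0;m[168:]=0
c=max(cv2.findContours(m,0,1)[0],key=cv2.contourArea);e=cv2.fitEllipse(cv2.convexHull(c));print(e)
A=plane(d,C,*e[0],71)[:2];print("axis",A)
for ax in(A,np.array([549,-92.5])):
  for n,c in(("tip",(239,298)),("ptrbase",(238,110)),("ridL",(297,278)),("ridR",(405,266)),("ridmid",(351,272)),("ridmid2",(366,376)),("tick350",(346,175)),("tick350o",(361,262)),("tickL",(111,300)),("tickR",(504,275))):
    for z in((57,62) if n[0]!="t" or n=="tip" else (52,)):
        v=f(c,z)-ax;print(n,z,np.hypot(*v).round(1),np.degrees(np.arctan2(v[1],v[0])).round(2),end="; ")
  print()
E
```

```text
cam [556.65889889 -60.21796961 278.52387723]
((338.11627197265625, 87.70519256591797), (148.57684326171875, 159.49462890625), 10.488859176635742)
axis [546.48712627 -89.69074739]
tip 57 75.7 -6.37; tip 62 74.2 -5.84; ptrbase 57 57.1 -6.75; ptrbase 62 55.9 -6.05; ridL 57 73.6 -2.0; ridL 62 72.1 -1.47; ridR 57 73.3 6.15; ridR 62 72.0 6.65; ridmid 57 73.3 2.09; ridmid 62 71.9 2.61; ridmid2 57 83.9 2.23; ridmid2 62 82.2 2.69; tick350 52 64.9 2.1; tick350o 52 73.8 2.43; tickL 52 79.4 -16.27; tickR 52 77.6 12.5; 
tip 57 72.9 -4.4; tip 62 71.4 -3.8; ptrbase 57 54.3 -4.12; ptrbase 62 53.2 -3.32; ridL 57 71.0 0.19; ridL 62 69.6 0.79; ridR 57 71.2 8.61; ridR 62 69.9 9.18; ridmid 57 70.9 4.43; ridmid 62 69.6 5.02; ridmid2 57 81.5 4.27; ridmid2 62 79.9 4.79; tick350 52 62.6 4.76; tick350o 52 71.4 4.77; tickL 52 76.2 -14.78; tickR 52 75.9 14.98;
```

With the axis at (549,-92.5) the ticks come out 10° apart and the radii at 70 mm. About 9° remain. Going back to the post to push about 8° more.

```bash

python3 -m jog '[[0,0,0,45,5.4,-1.2,1],[0,0,0,45,5.4,-1.2,1],[0,0,0,45,5.4,-1.2,1],[0,0,0,45,5.4,-1.2,1],[0,0,0,0,0,0,1]]' | head -4
python3 -m jog '[[0,0,0,0,6.4,30,1],[0,0,0,0,6.4,30,1],[0,0,0,0,0,0,1],[0,0,0,-1,-5,1.1,1],[0,0,0,0,-4,0.9,1]]'| head -4
python3 st.py
```

```text
time: 8.35
tool_pos: [447.8, -54.5, 137.9]
tcp_rot: [-168.0, -0.2, 173.2]
ft_force: [0.6, -0.1, -0.6]
time: 8.85
tool_pos: [456.6, -66.1, 80.8]
tcp_rot: [-168.0, 0.2, 173.2]
ft_force: [0.2, -0.3, 0.7]
8.85 [456.6 -66.1  80.8] [-168.     0.2  173.2] [ 0.2 -0.3  0.7]
wrist [267.0, 269.5] [249, 251, 37, 38, 1113]
 ball [453.2 -85.9 103.7] r 96.0 ang 176.1
tcp [456.6 -66.1  80.8] r 96.1 ang 164.1
```

```bash

python3 -m jog '[[0,-0.37,-1.73,0.2,-2.93,0.62,1],[0,-0.37,-1.73,0.4,-2.93,0.62,1],[0,-0.37,-1.73,0.4,-2.93,0.62,1],[0,-0.37,-1.73,0.4,-2.93,0.62,1],[0,-0.37,-1.73,0.4,-2.93,0.62,1]]' | head -4
python3 -m jog '[[0,-0.2,-0.9,0.2,-1.5,0.31,1],[0,0,0,0,0,0,1]]'| head -4
python3 st.py; python3 - <<'E'
from h import *
from bench import r
s=r.sense();p=s["tool_pos"];b=[p[0]-1,p[1]+12,p[2]];c=[p[0],p[1]+12,140];e=[630,-100,140]
g=[go(s,q) for q in(b,c,e)];print(g[0],g[1]-g[0],g[2]-g[1])
E
```

```text
time: 9.45
tool_pos: [453.6, -80.7, 80.1]
tcp_rot: [-168.0, 0.2, -177.9]
ft_force: [0.1, 2.6, 1.0]
time: 9.65
tool_pos: [453.0, -82.3, 79.6]
tcp_rot: [-168.0, 0.2, -177.1]
ft_force: [0.0, -0.5, -0.2]
9.65 [453.  -82.3  79.6] [-168.     0.2 -177.1] [ 0.  -0.5 -0.2]
wrist [269.0, 272.7] [251, 254, 37, 39, 1116]
 ball [ 453.8 -101.2  103.7] r 95.6 ang -174.8
tcp [453.  -82.3  79.6] r 96.5 ang 174.0
[ 0.39514887 11.76992415 -2.51251723] [ -1.10471414 -12.75464199 -59.52504273] [-175.57924509  -37.74184251    8.36701461]
```

```bash

python3 -m jog '[[0,0,0,0.4,11.8,-2.5,1],[0,0,0,0,-6.4,-30,1],[0,0,0,-1,-6.4,-30,1],[0,0,0,-44,-9.4,2.1,1],[0,0,0,-44,-9.4,2.1,1]]' | head -4
python3 -m jog '[[0,0,0,-44,-9.4,2.1,1],[0,0,0,-44,-9.4,2.1,1],[0,0,0,0,0,0,1],[0,0,0,0,0,0,1]]'| head -4
python3 look.py w4; python3 - <<'E'
from meas import *
d=dict(np.load("w4.npz"));c=blobs(d["pixels"],"orange",None,30)[0][0];x,y=int(c[0])-40,int(c[1])-45;print(x,y)
cv2.imwrite("pics/w4c.png",cv2.resize(d["pixels"][y:y+70,x:x+80,::-1],None,fx=8,fy=8,interpolation=cv2.INTER_NEAREST))
E
```

```text
time: 10.25
tool_pos: [543.7, -83.9, 143.1]
tcp_rot: [-167.9, 0.4, -177.0]
ft_force: [-0.8, 0.1, 0.4]
time: 10.65
tool_pos: [629.8, -98.6, 137.9]
tcp_rot: [-168.0, -0.1, -177.1]
ft_force: [0.9, -0.1, 0.3]
10.65 [629.8 -98.6 137.9] [-1.680e+02 -1.000e-01 -1.771e+02] [ 0.9 -0.1  0.3]
red [([355.5, 182.2], [353, 171, 6, 24, 120]), ([23.7, 391.9], [0, 378, 63, 22, 824])]
orange [([355.3, 207.0], [349, 193, 14, 29, 362])]
blue [([107.3, 61.4], [93, 48, 31, 29, 667]), ([199.0, 76.7], [156, 62, 76, 35, 1417])]
315 162
```

View pics/w4c.png

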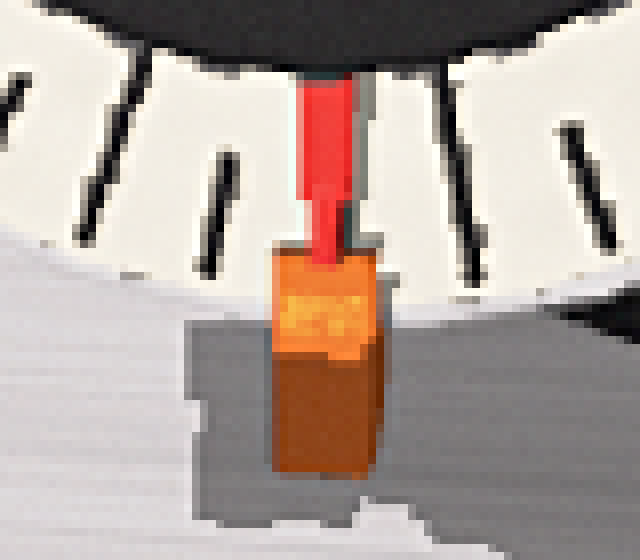

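The zoom shows the pointer tip at crop x 326, standing over the rider's inner edge, whose middle is at x 324.5. That is within about 0.3°, so the pointer is on the mark. Next is the lock.

```bash
python3 -m jog '[[-8,0,0,0,0,-12,1],[-8,0,0,0,0,-12,1],[-8,0,0,0,0,-12,1],[0,1.6,7.9,0,0,0,1],[0,1.6,7.9,0,0,0,1]]' | sed -n 2,3p
python3 -m jog '[[0,0,8.2,0,0,0,1],[0,0,8.2,0,0,0,1],[0,0,8.2,0,0,0,1],[0,0,8.2,0,0,0,1],[0,0,8.2,0,0,0,1]]' | sed -n 2,3p
python3 -m jog '[[0,0,8.2,0,0,0,1],[0,0,8.2,0,0,0,1],[0,0,8.2,0,0,0,1],[0,0,8.2,0,0,0,1],[0,0,0,0,0,0,1]]' | sed -n 2,3p
python3 - <<'E'
from meas import *
from bench import r
rs=[]
for f,c in(("w1",(190,233)),("w3",(97.2,102.1)),("w4",(107.3,61.4))):
    d=dict(np.load(f+".npz"));rs.append(ray(d,cam(d,d),*c))
t=dict(np.load("top0.npz"));rs.append(ray(t,cam(t),412.1,173.))
x,e=tri(*rs);print("ball",x,e)
# pivot from mount: rider axis (549,-92.5); mount yaw from ticks
for yaw in(-13,-14,-15.1):
    P=np.array([549,-92.5])+R.from_euler("z",yaw,degrees=True).as_matrix()[:2,:2]@[20,-105];v=x[:2]-P
    print(yaw,P,np.hypot(*v),np.degrees(np.arctan2(v[1],v[0])))
s=r.sense();print(s["tool_pos"],s["tcp_rot"])
E
```

```text
tool_pos: [629.1, -98.0, 177.6]
tcp_rot: [168.9, -6.3, 167.6]
tool_pos: [629.0, -96.1, 177.0]
tcp_rot: [175.7, -12.0, 126.6]
tool_pos: [629.2, -96.2, 176.9]
tcp_rot: [-177.0, -12.4, 93.2]
ball [ 536.73686831 -249.4743233   101.38818101] [np.float64(0.71737340592717), np.float64(0.1684935194768692), np.float64(0.2877607157797823), np.float64(0.38795798957893696)]
-13 [ 544.86754059 -199.30787789] 50.82105938272052 -99.20609991248712
-14 [ 543.00411549 -199.21948917] 50.644118517826016 -97.10861835826167
-15.1 [ 540.95647921 -199.08471642] 50.56597272957999 -94.78676381206762
[629.1870993  -96.16786394 176.94902114] [-177.02328696  -12.39006107   93.23365309]
```

```bash
python3 - <<'E'
from h import *
from bench import r
s=r.sense();Rm=R.from_euler("xyz",s["tcp_rot"],degrees=True)
Rd=R.from_euler("z",83,degrees=True)*R.from_euler("x",168,degrees=True)
print("z now",Rm.as_matrix()[:,2],"want",Rd.as_matrix()[:,2],Rd.as_matrix()[:,1]);v=(Rm.inv()*Rd).as_rotvec(degrees=True);print(v)
s2=dict(s);s2["tcp_rot"]=Rd.as_euler("xyz",degrees=True);a=go(s2,[506.5,-245.8,150]);print(a,go(s2,[506.5,-245.8,77])-a)
E
```

```text
z now [-0.06393428  0.21100596 -0.97539166] want [ 0.20636195 -0.02533806 -0.9781476 ] [ 0.97085664 -0.11920621  0.20791169]
[-15.98525173 -13.16339924   9.22005283]
[-163.46859705 -106.87752195    4.83355972] [  0.         -15.17755343  71.40477485]
```

```bash
python3 -m jog '[[-5.3,-4.4,3.1,0,0,0,1],[-5.3,-4.4,3.1,0,0,0,1],[-5.3,-4.4,3.1,0,0,0,1],[0,0,0,-41,-27,1,1],[0,0,0,-41,-27,1,1]]' | sed -n 2,4p
python3 -m jog '[[0,0,0,-41,-27,1,1],[0,0,0,-41,-27,1,1],[0,0,0,0,0,0,1],[0,0,0,0,0,0,1]]' | sed -n 2,4p
python3 - <<'E'
from meas import *
from bench import r
s=r.sense();print(s["time"],s["tool_pos"],s["tcp_rot"],go(s,[506.5,-245.8,77]))
d=r.snapshot("wrist");C=cam(d,s)
for c,st in blobs(d["pixels"],"blue",None,30):print(c,st,plane(d,C,*c,101.4))
E
```

```text
tool_pos: [567.2, -169.5, 163.4]
tcp_rot: [168.0, 0.1, 83.6]
ft_force: [0.1, -1.4, -1.4]
tool_pos: [505.0, -247.6, 149.9]
tcp_rot: [168.1, 0.1, 83.1]
ft_force: [0.4, 0.4, 0.9]
13.1 [ 505.02181331 -247.56402129  149.92755817] [1.68079827e+02 5.01584428e-02 8.30719346e+01] [  1.99328677 -13.83517935  71.61243026]
[332.1, 150.4] [317, 121, 32, 73, 1321] [ 532.15422082 -202.70332382  101.4       ]
[344.9, 214.1] [333, 202, 25, 25, 469] [ 536.68740282 -248.94510685  101.4       ]
```

```bash
python3 -m jog '[[0,0,0,1,-4.6,24,1],[0,0,0,1,-4.6,24,1],[0,0,0,0,-4.6,23.6,1],[0,0,0,0,0,0,1],[0,0,0,0,3,0.6,1]]' | sed -n 2,4p
python3 -m jog '[[0,0,0,0,3,0.6,1],[0,0,0,0,3,0.6,1],[0,0,0,0,2.5,0.5,1],[0,0,0,0,2.5,0.5,1],[0,0,0,0,0,0,1]]' | sed -n 2,4p
cat > sl.py <<'E'
from meas import *
from bench import r
s=r.sense();d=r.snapshot("wrist");C=cam(d,s);P=np.array([543,-199.2])
print(s["time"],s["tool_pos"].round(1),s["tcp_rot"].round(1),s["ft_force"].round(1))
u=R.from_euler("xyz",s["tcp_rot"],degrees=True).as_matrix()
for c,st in blobs(d["pixels"],"blue",None,200):
    x=plane(d,C,*c,101.4);v=x[:2]-P;print(c,st[2:],x.round(1),np.hypot(*v).round(1),"ang",np.degrees(np.arctan2(v[1],v[0])).round(1),"tool",(u.T@(x-s["tool_pos"])).round(1))
E
python3 sl.py
```

```text
tool_pos: [510.9, -244.2, 76.8]
tcp_rot: [168.2, -0.0, 83.2]
ft_force: [0.1, -0.6, 0.8]
tool_pos: [522.1, -247.2, 77.1]
tcp_rot: [168.1, 0.0, 83.0]
ft_force: [0.2, 0.1, 0.3]
14.15 [ 522.1 -247.2   77.1] [168.1   0.   83. ] [0.2 0.1 0.3]
[337.4, 175.5] [45, 102, 2572] [ 532.9 -198.3  101.4] 10.2 ang 174.8 tool [ 49.9   9.7 -22.8]
[366.3, 274.9] [37, 38, 1009] [ 542.1 -249.   101.4] 49.9 ang -91.0 tool [  0.6  24.6 -19.6]
```

```bash
python3 -m jog '[[0,0.62,-2.93,-0.9,2.56,0.55,1],[0,0.62,-2.93,-0.9,2.56,0.55,1],[0,0.62,-2.93,-0.9,2.56,0.55,1],[0,0.62,-2.93,-0.9,2.56,0.55,1],[0,0.62,-2.93,-0.9,2.56,0.55,1]]' | sed -n 2,4p
python3 sl.py
python3 -m jog '[[0,0.62,-2.93,-0.9,2.56,0.55,1],[0,0.62,-2.93,-0.9,2.56,0.55,1],[0,0.62,-2.93,-0.9,2.56,0.55,1],[0,0.62,-2.93,-0.9,2.56,0.55,1],[0,0.62,-2.93,-0.9,2.56,0.55,1]]' | sed -n 2,4p
python3 sl.py
```

```text
tool_pos: [534.2, -251.4, 76.2]
tcp_rot: [168.2, -0.1, 98.1]
ft_force: [-2.3, 1.2, 0.1]
14.7 [ 534.2 -251.4   76.2] [ 1.682e+02 -1.000e-01  9.810e+01] [-2.3  1.2  0.1]
[339.4, 174.7] [46, 102, 2540] [ 532.4 -201.1  101.4] 10.8 ang -169.7 tool [ 50.   10.4 -23.5]
[366.2, 275.3] [36, 37, 979] [ 553.5 -248.   101.4] 49.9 ang -77.8 tool [  0.6  24.4 -20.7]
tool_pos: [547.8, -252.6, 76.1]
tcp_rot: [168.2, -0.1, 113.0]
ft_force: [-1.9, 0.8, -0.5]
15.25 [ 547.8 -252.6   76.1] [ 1.682e+02 -1.000e-01  1.130e+02] [-1.9  0.8 -0.5]
[340.0, 173.1] [45, 103, 2559] [ 533.1 -204.2  101.4] 11.1 ang -153.1 tool [ 50.4  10.5 -23.6]
[366.1, 274.2] [36, 38, 1014] [ 565.3 -244.2  101.4] 50.2 ang -63.7 tool [  1.   24.1 -20.8]
```

```bash
python3 -m jog '[[0,0.62,-2.93,-0.9,2.56,0.55,1],[0,0.62,-2.93,-0.9,2.56,0.55,1],[0,0.62,-2.93,-0.9,2.56,0.55,1],[0,0.62,-2.93,-0.9,2.56,0.55,1],[0,0.62,-2.93,-0.9,2.56,0.55,1]]' | sed -n 2,4p
python3 -m jog '[[0,0.62,-2.93,-0.9,2.56,0.55,1],[0,0.62,-2.93,-0.9,2.56,0.55,1],[0,0.62,-2.93,-0.9,2.56,0.55,1],[0,0.42,-1.95,-0.6,1.7,0.36,1],[0,0,0,0,0,0,1]]' | sed -n 2,4p
python3 sl.py
```

```text
tool_pos: [561.5, -250.3, 76.1]
tcp_rot: [168.1, -0.1, 128.0]
ft_force: [-2.9, -1.5, -0.1]
tool_pos: [571.1, -246.5, 76.1]
tcp_rot: [168.1, -0.1, 138.9]
ft_force: [-1.4, -0.2, 0.1]
16.3 [ 571.1 -246.5   76.1] [ 1.681e+02 -1.000e-01  1.389e+02] [-1.4 -0.2  0.1]
[341.2, 171.4] [46, 104, 2694] [ 536.6 -209.2  101.4] 11.9 ang -122.5 tool [ 50.6  10.5 -23.5]
[366.1, 270.9] [37, 39, 1091] [ 581.8 -230.9  101.4] 50.1 ang -39.2 tool [  2.3  23.6 -20.9]
```

```bash
python3 -m jog '[[0,0.21,-0.98,-0.3,0.85,0.18,1],[0,0.21,-0.98,-0.3,0.85,0.18,1],[0,0.21,-0.98,-0.3,0.85,0.18,1],[0,0.21,-0.98,-0.3,0.85,0.18,1],[0,0,0,0,0,0,1]]' | sed -n 2,4p
python3 sl.py
python3 -m jog '[[0,0.21,-0.98,-0.3,0.85,0.18,1],[0,0,0,0,0,0,1]]' | sed -n 2,4p
python3 sl.py
```

```text
tool_pos: [574.5, -244.5, 76.4]
tcp_rot: [168.1, -0.1, 143.0]
ft_force: [-1.9, -0.7, -0.9]
16.85 [ 574.5 -244.5   76.4] [ 1.681e+02 -1.000e-01  1.430e+02] [-1.9 -0.7 -0.9]
[341.3, 170.7] [46, 104, 2673] [ 537.3 -209.7  101.4] 11.9 ang -118.6 tool [ 50.7  10.5 -23.2]
[365.9, 270.1] [37, 39, 1100] [ 583.9 -228.1  101.4] 50.1 ang -35.3 tool [  2.4  23.5 -20.6]
tool_pos: [575.3, -244.0, 76.5]
tcp_rot: [168.1, -0.1, 144.0]
ft_force: [-1.2, -1.2, -0.6]
17.1 [ 575.3 -244.    76.5] [ 1.681e+02 -1.000e-01  1.440e+02] [-1.2 -1.2 -0.6]
[341.4, 170.6] [46, 104, 2678] [ 537.5 -209.8  101.4] 11.9 ang -117.4 tool [ 50.8  10.5 -23.1]
[365.9, 269.9] [37, 39, 1098] [ 584.4 -227.5  101.4] 50.1 ang -34.3 tool [  2.5  23.5 -20.5]
```

```bash
python3 -m jog '[[0,0.21,-0.98,-0.3,0.85,0.18,1],[0,0,0,0,0,0,1]]' | sed -n 2,4p
python3 sl.py|tail -1
python3 -m jog '[[0,0.21,-0.98,-0.3,0.85,0.18,1],[0,0,0,0,0,0,1]]' | sed -n 2,4p
python3 sl.py|tail -1
```

```text
tool_pos: [576.0, -243.5, 76.5]
tcp_rot: [168.1, -0.1, 145.0]
ft_force: [-1.3, -0.1, -0.8]
[365.9, 269.9] [37, 39, 1093] [ 584.8 -226.8  101.4] 50.1 ang -33.5 tool [  2.5  23.4 -20.5]
tool_pos: [576.5, -243.2, 76.4]
tcp_rot: [168.1, -0.1, 146.0]
ft_force: [-2.6, -2.3, 0.8]
[365.7, 270.0] [37, 39, 1093] [ 584.9 -226.4  101.4] 50.0 ang -33.0 tool [  2.5  23.3 -20.6]
```

```bash
python3 -m jog '[[0,0,0,-0.1,0.5,0.1,1],[0,0,0,0,0,0,1]]' | sed -n 2,4p
python3 sl.py|tail -1
python3 -m jog '[[0,0,0,-0.1,0.4,0.1,1],[0,0,0,0,0,0,1]]' | sed -n 2,4p
python3 sl.py|tail -1
```

```text
tool_pos: [576.7, -243.1, 76.4]
tcp_rot: [168.1, -0.1, 146.0]
ft_force: [-4.7, -3.1, 0.2]
[365.4, 270.0] [36, 38, 1084] [ 584.9 -226.4  101.4] 50.0 ang -33.0 tool [  2.5  23.2 -20.7]
tool_pos: [576.7, -243.0, 76.4]
tcp_rot: [168.2, -0.1, 145.9]
ft_force: [-6.7, -4.9, 1.2]
[365.3, 269.9] [36, 38, 1086] [ 584.9 -226.4  101.4] 49.9 ang -33.0 tool [  2.6  23.1 -20.7]
```

The ball has stopped at -33° and the force has risen to 8 N without further motion, so the lock is against its stop. Backing off, lifting and checking the pointer.

```bash
python3 -m jog '[[0,0,0,0,-5,-1,1],[0,0,0,0,-10,-2.1,1],[0,0,0,0,10,-47,1],[0,0,0,0,10,-47,1],[0,0,0,0,0,0,1]]' | sed -n 2,4p
python3 -m jog '[[0,0,0,0,42,9,1],[0,0,0,0,42,9,1],[0,0,0,0,25,5,1],[0,0,0,0,0,0,1],[0,0,0,0,0,0,1]]' | sed -n 2,4p
python3 look.py w5; python3 - <<'E'
from meas import *
d=dict(np.load("w5.npz"));p=d["pixels"][:,:,::-1].copy();c=blobs(d["pixels"],"orange",None,30)[0][0];x,y=max(0,int(c[0])-30),max(0,int(c[1])-35);print(x,y)
k=cv2.resize(p[y:y+50,x:x+60],None,fx=8,fy=8,interpolation=cv2.INTER_NEAREST)
f=np.zeros((600,800,3),np.uint8);f[:200,:320]=cv2.resize(p,(320,200));f[200:600,320:800]=k[:400,:480];cv2.imwrite("pics/w5c.png",f)
E
```

```text
tool_pos: [573.0, -258.0, 181.9]
tcp_rot: [168.1, 0.7, 145.9]
ft_force: [1.6, -1.4, 1.0]
tool_pos: [631.5, -162.6, 172.5]
tcp_rot: [168.1, -0.1, 146.0]
ft_force: [-0.6, 0.2, -0.2]
19.15 [ 631.5 -162.6  172.5] [ 1.681e+02 -1.000e-01  1.460e+02] [-0.6  0.2 -0.2]
red [([346.4, 121.9], [339, 114, 16, 18, 108]), ([588.5, 333.7], [493, 240, 147, 160, 13315])]
orange [([359.0, 141.4], [349, 128, 22, 26, 303])]
blue [([187.7, 149.1], [169, 119, 34, 73, 1411]), ([185.4, 212.2], [173, 200, 26, 25, 510])]
329 106
```

View pics/w5c.png

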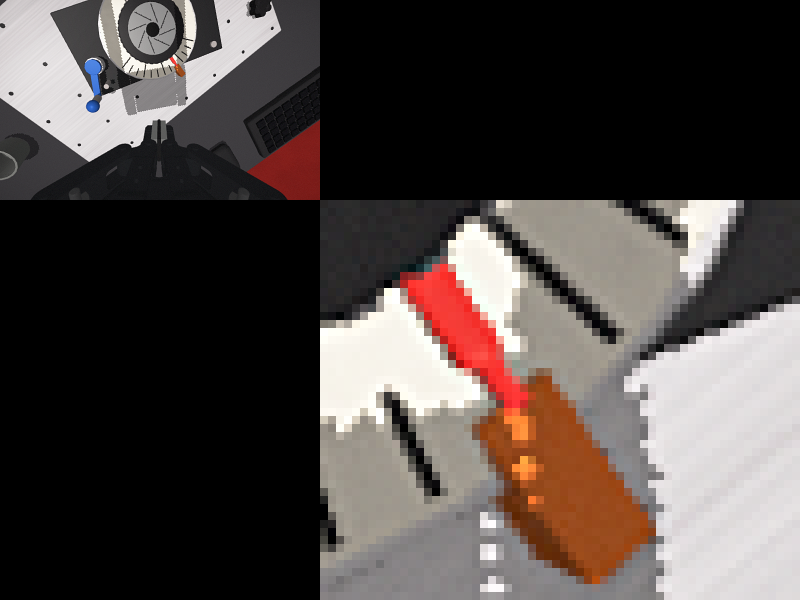

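The view shows the pointer tip over the middle of the rider's inner edge, within about 0.3° after allowing for parallax. The blue lever is at its pin and the arm is clear.

```bash
python3 -c "
from bench import r
print(r.hand_in())"
```

```text
the job is handed in; nothing more can be done
None
```

I handed the job in with the red pointer on the orange rider (within about 0.3° by my measurement) and the blue lock lever then pushed to its stop, at about 19 s of the 54 s allowed; the hand-in returned no verdict.

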